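# Press a half-lapped rail under the leaf spring of a jig

## Robot

A 6-joint arm with a two-finger parallel gripper is mounted at the origin on the work surface; the furniture and walls round the work are solid. World frame = base frame: x ahead of the robot, y to its left, z up, the work surface at z = 0. Lengths are in mm, angles in rad, forces in N, time in s.
With the tool pointing down it reaches from about 300 to 950 mm from the base axis. Payload 3.1 kg.
Tool frame: the origin (TCP) lies midway between the tips of the shut fingers; the grasp point (between the pads) lies 19 mm behind it; z points along the fingers, y is the line along which they close (so a half turn about z gives the same grasp; the last joint's range is limited). The gripper opens to 85 mm and grips with 20 to 120 N. Pads are 22 mm wide; open, the fingers measure 114 mm over their backs; the gripper's body (76 mm by 85 mm) begins 54 mm behind the grasp point. The pads swing forward as they close: fully open they stand 13 mm farther back than shut.
Start: joints at [1.122, 0.308, 1.634, -0, 1.2, -0.07], TCP at [231.154, 580.689, 231.272] pointing down, gripper open.
Joint ranges: [-3.06, 3.06], [-0.79, 1.96], [0.05, 2.63], [-1.19, 4.34], [0.05, 2.64], [-2.94, 2.94]. Speed limits (rad/s): [2.79, 2.79, 3.14, 3.14, 3.14, 3.14].

## Interface

Orientations are given as a unit quaternion [w, x, y, z].
In Python, from cell import manip gives the robot as it stands.
- The arm moves only by the tool carry_out, never from a script. Its arguments are lists of equal length, an entry for each row: "slide": the shift along the tool's x, y, z in mm, a list of three; "turn": the turn about the tool's z in rad. In form: {"slide": [[x, y, z], ...], "turn": [turn, ...]}. A call has 1 to 10 rows; each row shifts and turns the commanded pose from where the row before left it, along the tool's axes as they then stand; what a row does not reach is not made up. A row lasts 1/10 s, in which the tool goes at most 50 mm and 8.59 degrees, less where a joint would pass 70% of its speed; a pose out of reach is approached as far as the arm can. A call is refused whole if a number of a shift passes 50 or a number of a turn 0.15, either way. A call with a gripper value outside its range is refused whole. "hand" is the opening, from -1 (shut) to 1 (fully open), so that 0 is half open, set as the call begins (left out, the last holds). The fingers move at their own pace and stop on an object; "grip_force" is the grip in N (left out, the last holds). Time passes only in rows, so rows that do not move let the fingers close. It gives the time, the measured TCP pose, the force, the opening and the grip force at its end, in the units of the state.
- manip.get_obs(): the state, without advancing time (a new reading comes with each control period).
- manip.snapshot(name): name is "scene" or "top"; returns (picture, depth): 480x640x3 uint8, red, green, blue; 480x640 float32, mm along the optical axis (not along the pixel's ray), 0 where there is no reading.
- manip.camera_info(name): a dict with "intrinsics" (3x3 intrinsics, pixels), "k1" (the pictures are not rectified: a ray, as slopes to the right and down, at radius r is drawn at 1 + k1 r^2 times it, then the intrinsics apply), "rvec" (rotation vector, rad) and "tvec" (3), from world to camera coordinates, as OpenCV has them. Camera axes: x right, y down, z forward; pixel columns grow to the right and rows downward; lengths in mm; the calibration is good to about 2 mm. A picture is of the moment at which its call begins. camera_info takes no time and is no camera call.
- manip.close_job(): hands the job in; it is judged then, once.
The state is a dict: "t": time; "joints": joint angles; "qvel": joint speeds; "tau": joint torques, N m; "eef_pos": TCP position; "tcp_rot": TCP orientation; "wrist_force": force on the tool from outside, world axes, zero at the start; "torque": the same for the moment, N m; "gripper_width": finger opening in mm; "finger_force": force on a finger pad.
Only numpy, scipy, OpenCV 4.12 (cv2) and the standard library are available. Lean on these libraries where they do the work, as an engineer would, in place of code of your own. Each camera call takes 0.05 s, during which the arm holds its last target. There are 200 camera calls.

## Task

Load the half-lapped rail into the wooden jig with the fingertips only: press its thin, steel-topped rear end down hard against the sprung plate under it and, keeping it pressed, push it forward under the bridge and the steel leaf spring until its nose is home against the end stop and the sprung plate has popped up again behind it. Then take the fingers away; do not grip or lift the rail, and leave the things lying about where they are.

Things in the scene. Friction and masses are not known exactly. Their poses are not given: they have to be found in the camera images.
- jig: wooden jig screwed to the table, 250 (x) x 110 x 61 mm. Origin: centre of its underside; x axis = feed direction, z up. 'Jig x' below is measured from here, in mm. Channel floor 16 mm above the table; walls 46 mm apart inside, tops at 29 mm. Rear block at jig x -126 to -111, top at 26 mm; sprung plate at jig x -110 to -25; fixed floor from -24 on
- jig_bridge (a point): middle of the top of the bridge bar, a wooden bar across the channel at jig x 34 to 46; underside 44.5 mm, top 58.5 mm above the table (two brass screw heads stand 2 mm higher). Jig's axes
- jig_stop (a point): point on the channel floor (16 mm above the table) at the foot of the end stop's face, jig x 94; the stop's top is 48 mm above the table. Jig's axes
- rail: loose light-wood rail in the channel, 115 (x) x 44 mm, 130 g, waxed. Origin: centre of its underside; x toward the nose. Front 70 mm 25 mm thick; rear 45 mm 15 mm thick, a steel plate let into its top; upright shoulder between at x -12.5 mm. Underside 24 mm above the table at the start: so raised, the nose butts on the bridge; pressed fully (16.5 mm) it clears by 3 mm. Home: origin at jig x 36.5
- rail_cheek (a point): centre of the upper face of the rail's thin rear end, where to press: 22.5 mm behind the shoulder, which can be pushed against. 39 mm above the table at the start, about 31.5 mm when pressed fully. Rail's axes
- latch_plate (a joint): sprung aluminium plate under the rail, 85 x 45 mm; value in m: 0 = up (8 mm above the fixed floor), 0.0075 = fully down. Pushes up with 4 N at the top, 7 N at the bottom. When the rail's rear end has passed its front edge (4 mm before the rail is home) it springs up and bars the way back
- leaf (a joint): steel leaf spring hinged on the bridge, 34 x 30 mm, sloping down in the feed direction; value in rad: 0 = free (tip about 19 mm above the channel floor), about 0.18 with the rail under it, when it presses on the rail with about 4 N and drags on it
- offcut_long: bystander: plain wood strip 24 x 90 x 18 mm beside the jig; origin at the centre of its underside
- offcut_thick: bystander: plain wood strip 30 x 80 x 22 mm beside the jig; origin at the centre of its underside
- try_square: bystander: try square, 85 x 159 x 15 mm, lying at the left; origin at the centre of its underside
- pencil: bystander: red pencil 141 mm long, lying at the right in front; origin at the centre of its underside

How it is judged (in metres and radians):
On the way, in this order (a step that is already met when the one before it is completed fails the run):
1. the fingers press the rail down onto the lowered plate before its nose has passed the bridge (value of joint latch_plate above 0.006 m and contact force between the fingers and rail above 4 N and x of rail in the frame of jig below -0.015 m), for 0.1 s.
2. the rail, still pressed by the fingers, slides in under the bridge and lifts the leaf spring (value of joint leaf above 0.08 rad and contact force between the fingers and rail above 2 N and x of rail in the frame of jig above 0 m), for 0.05 s.
At the end, for the whole second after the job is handed in: the rail lies flat on the channel floor (within 2.5 mm), its nose within 5 mm of the end stop, the leaf spring bearing on its top (raised more than 0.08 rad), the sprung plate up again behind it (within 2 mm of its top position), everything at rest (x of rail in the frame of jig above 0.0315 m and z of rail in the frame of jig below 0.0185 m and angle between rail's own z axis and vertical below 0.05 rad and angle between the x axis of rail and the x axis of jig, either way round below 0.06 rad and value of joint latch_plate below 0.002 m and value of joint leaf above 0.08 rad and linear speed of rail below 0.01 m/s); the robot touches nothing.
It fails at once if the rail is lifted out of its channel or tipped up (height (world z) of rail above 0.032 m or angle between rail's own z axis and vertical above 0.25 rad).
It fails at once if a bystander is moved more than 20 mm (distance of any of offcut_long, offcut_thick, try_square, pencil from where it was at the start of the episode above 0.02 m).
It also fails if it takes over 35 s, if anything falls off the work surface, if the arm or the gripper's body presses on something with over 40 N, if the wrist force passes 120 N, or if a joint passes its speed limit or range.

## Working session

There is one attempt and no reset: what is moved stays moved. The work goes in short steps, Python scripts to look and compute and a tool call to move; the robot and the scene stay as the last step left them, time stands still between calls to the robot, and variables do not carry over. Pictures are saved under pics/ and viewed, at most 10 in all, crops included, and the job is handed in when it is done.

Besides the shell and the picture viewer there is one more tool, called after "Call:" as name([rows], argument=value, ...), one row to a line, values as JSON. carry_out: Moves the arm, as the interface text tells. Its arguments: {"type":"object","properties":{"slide":{"type":"array","items":{"type":"array","items":{"type":"number"}}},"turn":{"type":"array","items":{"type":"number"}},"hand":{"type":"number"},"grip_force":{"type":"number"}},"required":["slide","turn"]}

```bash
mkdir -p pics
cat > h.py <<'E'
import numpy as np, cv2
from cell import manip
def cam(n):
    c=manip.camera_info(n); K=np.array(c["intrinsics"],float);R=cv2.Rodrigues(np.array(c["rvec"],float))[0];t=np.array(c["tvec"],float).ravel()
    return K,c["k1"],R,t
def ray(n,u,v):
    K,k1,R,t=cam(n); p=cv2.undistortPoints(np.array([[[u,v]]],float),K,np.array([k1,0,0,0.]))[0,0]
    return -R.T@t, R.T@np.array([p[0],p[1],1])
def onz(n,u,v,z):
    o,d=ray(n,u,v); return o+d*(z-o[2])/d[2]
def atd(n,u,v,dep):
    o,d=ray(n,u,v); return o+d*dep
E
python3 - <<'E'
from h import *
for n in("scene","top"):
    p,d=manip.snapshot(n); cv2.imwrite(f"pics/{n}0.png",p[:,:,::-1]); np.save(f"pics/{n}0.npy",d)
    print(n,ray(n,320,240),cam(n)[1])
o=manip.get_obs();print(o)
E
```

```text
scene (array([  78.70436447, -788.36473717,  629.2916057 ]), array([ 0.36851625,  0.76696779, -0.52539886])) -0.09695540280457707
top (array([ 430.68157277,    5.14825986, 1392.19339967]), array([ 0.05613561,  0.03755526, -0.99778076])) 0.029438397651136525
{'t': 0.1, 'joints': array([ 1.12232467e+00,  3.08912064e-01,  1.63506761e+00, -4.36616371e-06,
        1.19970263e+00, -6.97147528e-02]), 'qvel': array([ 1.09568563e-03, -1.05535566e-03, -2.30137098e-03,  3.25964967e-06,
       -1.16237163e-03,  4.35727927e-04]), 'tau': array([-2.78856942e-04, -4.16400611e+01, -2.77647185e+01, -7.80709001e-06,
        3.90667454e-03, -3.49078744e-05]), 'eef_pos': array([230.81293159, 580.01203696, 230.16159378]), 'tcp_rot': array([-2.65722278e-04,  1.88247612e-01,  9.82121044e-01, -1.01047100e-03]), 'wrist_force': array([-0.74748368,  0.76428222, -0.84647284]), 'torque': array([ 0.03865526,  0.02373877, -0.01555341]), 'finger_force': 0.0, 'gripper_width': 85.18120522575498}
```

View pics/top0.png

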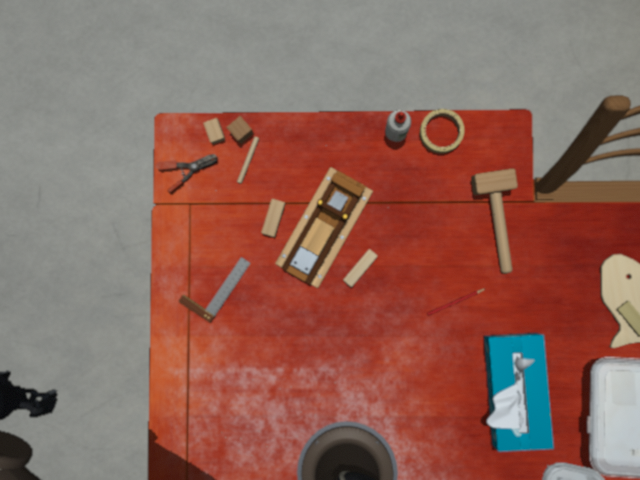

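View pics/scene0.png

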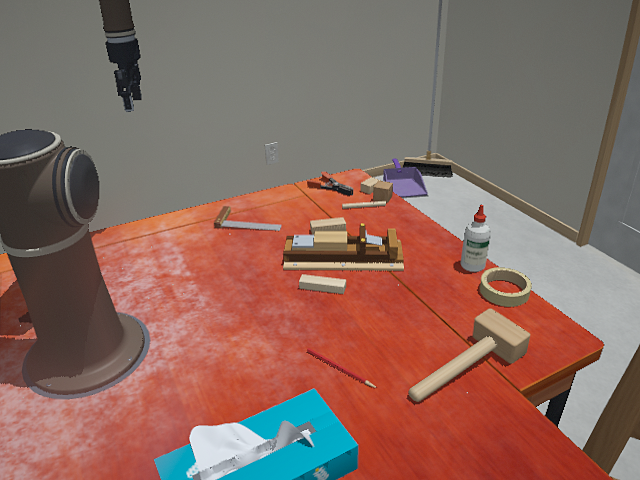

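The top view shows the jig with corners at about (332,168), (372,190), (315,286) and (276,265). The steel plate is at (304,260) and the bridge at (333,210). I'll zoom in on both views.

Run:
```python
from h import *
a=cv2.imread("pics/top0.png")[155:300,260:390]; a=cv2.resize(a,None,fx=4,fy=4,interpolation=cv2.INTER_CUBIC)
b=cv2.imread("pics/scene0.png")[210:285,270:415]; b=cv2.resize(b,(520*1,269),interpolation=cv2.INTER_CUBIC)
cv2.imwrite("pics/z1.png",a)
cv2.imwrite("pics/z2.png",cv2.resize(cv2.imread("pics/scene0.png")[210:285,270:415],None,fx=5.5,fy=5.5,interpolation=cv2.INTER_CUBIC))
# rough corners at heights
for u,v in((332,168),(372,190),(315,286),(276,265)): print(onz("top",u,v,29))
print(onz("top",304.5,260,39))
# steel mask
im=cv2.imread("pics/top0.png"); hsv=cv2.cvtColor(im,cv2.COLOR_BGR2HSV)
m=((hsv[...,1]<70)&(hsv[...,2]>120)).astype(np.uint8); m[:155]=0;m[300:]=0;m[:,:270]=0;m[:,390:]=0
n,l,s,c=cv2.connectedComponentsWithStats(m)
d=np.load("pics/top0.npy")
for i in range(1,n):
    if s[i,4]>20:
        cs=np.argwhere(l==i)[:,::-1].astype(np.float32); print(s[i],c[i],cv2.minAreaRect(cs),[atd("top",*c[i],np.median(d[l==i]))], onz("top",*c[i],39))
```

```text
[666.74393253  29.40380712  29.        ]
[617.1077747  -58.52507601  29.        ]
[406.61840703  67.71159747  29.        ]
[452.88581326 153.33118055  29.        ]
[463.34151538  90.01086481  39.        ]
[326 176   5   5  21] [328. 178.] ((328.0, 178.0), (4.0, 4.0), 90.0) [array([647.65067949,  38.82244629,   9.15885641])] [642.96923007  38.0958728   39.        ]
[328 191  20  19 228] [337.61842105 200.00438596] ((337.6153564453125, 200.076904296875), (14.422204971313477, 16.086305618286133), 33.690067291259766) [array([593.89681052,  17.19556917,  42.21999445])] [594.28611608  17.22430475  39.        ]
[361 196   6   5  22] [363.45454545 197.86363636] ((363.5, 198.0), (5.0, 4.0), 0.0) [array([602.43862148, -40.29422034,   7.95165336])] [598.58613517 -39.27495194  39.        ]
[291 246  27  28 440] [303.96590909 259.53636364] ((303.9999694824219, 259.5), (20.589763641357422, 21.4580078125), 29.744882583618164) [array([464.34232206,  91.13852591,  39.57032602])] [464.35651493  91.17478323  39.        ]
[345 251  31  35 357] [359.9047619  267.98319328] ((359.8452453613281, 268.0275573730469), (9.138676643371582, 39.69486618041992), 40.10091018676758) [array([445.71521536, -30.98972095,  18.6854991 ])] [445.49286429 -30.45523182  39.        ]
```

View pics/z1.png

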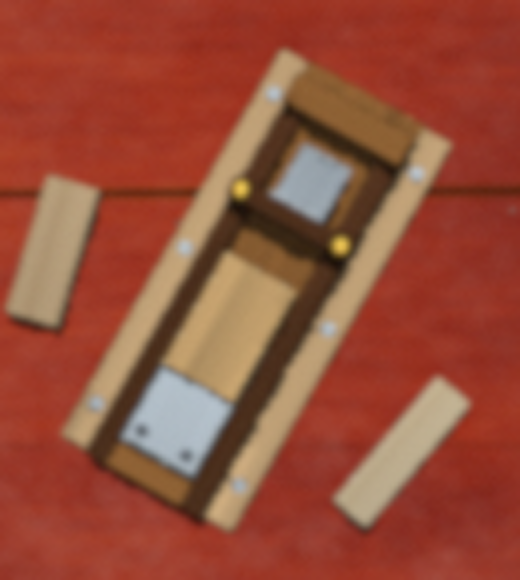

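View pics/z2.png

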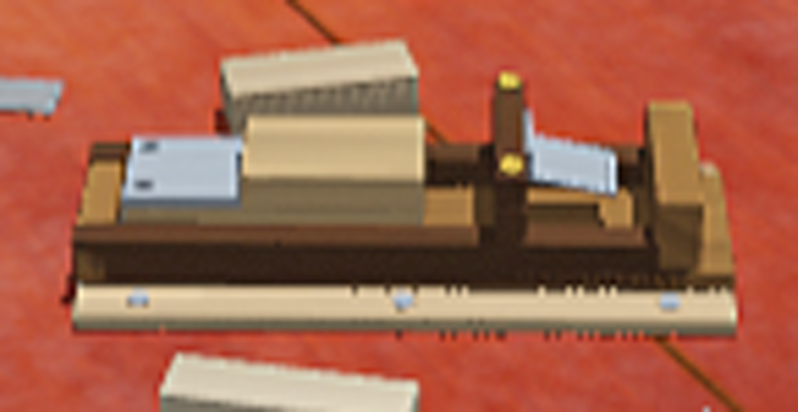

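The overhead crop shows brass screws at crop (241,189) and (340,245), the cheek at about (178,421), and flange screws along both sides. I'll work out the jig frame from these.

Run:
```python
from h import *
f=lambda x,y,z: onz("top",260+(x+.5)/4-.5,155+(y+.5)/4-.5,z)
L=[f(*p,9) for p in((274,93),(184,247),(96,403))];R=[f(*p,9) for p in((416,173),(328,328),(238,485))]
dl=L[0]-L[2];dr=R[0]-R[2]
print(np.linalg.norm(dl),np.linalg.norm(dr),[np.arctan2(d[1],d[0]) for d in(dl,dr)])
print("mid",(L[1]+R[1])/2, sum(L+R)/6)
b=[f(241,189,60.5),f(340,245,60.5)];d=b[0]-b[1];print("bridge",b,(b[0]+b[1])/2,np.arctan2(-d[0],d[1]),np.linalg.norm(d))
bm=(b[0]+b[1])/2; ck=np.array([464.36,91.17,39]); e=bm-ck; print("yaw ck-bridge",np.arctan2(e[1],e[0]),np.hypot(*e[:2]))
# rail corners: shoulder (z 49 top), nose top corners
for q in((168,366,39),(232,404,39),(125,440,39),(190,477,39),(232,251,49),(298,289,49)): print(q,f(*q))
# brass & steel in scene via triangulation
def tri(p,q):
    o1,d1=ray("top",*p);o2,d2=ray("scene",*q);s=np.linalg.lstsq(np.c_[d1,-d2],o2-o1,rcond=None)[0];return o1+s[0]*d1,o2+s[1]*d2
g=lambda x,y:(270+(x+.5)/5.5-.5,210+(y+.5)/5.5-.5)
h=lambda x,y:(260+(x+.5)/4-.5,155+(y+.5)/4-.5)
print("brass tri",tri(h(241,189),g(510,80)),tri(h(340,245),g(512,163)))
im=cv2.imread("pics/scene0.png")[210:285,270:415];hs=cv2.cvtColor(im,cv2.COLOR_BGR2HSV)
print("cheek tri",tri((303.97,259.54),g(183,169)))
```

```text
200.11892774207664 200.3770887449832 [np.float64(-0.5229527061770038), np.float64(-0.5227347292855138)]
mid [538.6908161   49.08926662   9.        ] [538.47710409  48.99570432   9.        ]
bridge [array([587.90329413,  55.2880444 ,  60.5       ]), array([557.27509727,   2.13405357,  60.5       ])] [572.5891957   28.71104898  60.5       ] -0.5227478942500037 61.346827007300476
yaw ck-bridge -0.523410236722915 124.95871063660404
(168, 366, 39) [493.63541371  96.24862509  39.        ]
(232, 404, 39) [472.74338718  61.36285049  39.        ]
(125, 440, 39) [453.39968132 119.75466843  39.        ]
(190, 477, 39) [433.14439777  84.33539818  39.        ]
(232, 251, 49) [555.4706484   60.71273557  49.        ]
(298, 289, 49) [534.58004739  24.98389922  49.        ]
brass tri (array([587.94982954,  55.30288507,  60.10583752]), array([586.24053994,  56.21721967,  59.93846197])) (array([557.32677776,   2.13282305,  59.95635001]), array([555.6965366 ,   3.00250109,  59.79940745]))
cheek tri (array([464.39176456,  91.27626742,  37.26323837]), array([461.52022942,  92.52970207,  37.27147188]))
```

The checks agree:
- **Jig:** origin (538.5, 49.0), yaw −0.523. The bridge distance and the flange symmetry both match.
- **Rail:** origin at jig x −50, so the shoulder is at about −63.

I'll shut the fingers, align tool x with −feed, and go above the cheek at jig x −78.

Call:
carry_out([
  [0, 0, 0],
  [-15, -10, 0],
  [-25, -17, 0],
  [-30, -20, 0],
  [-30, -20, 0],
  [-30, -20, 0],
  [-30, -20, 0],
  [-30, -20, 0],
  [-30, -20, 0],
  [-30, -20, 0],
], turn=[0.145, 0, 0, 0, 0, 0, 0, 0, 0, 0], hand=-1, grip_force=60)

```text
t: 1.1
eef_pos: [364.2, 308.4, 230.9]
tcp_rot: [0.0, 0.257, 0.966, -0.0]
wrist_force: [-0.3, 0.6, -0.9]
gripper_width: 0.1
finger_force: 0.0
```

Call:
carry_out([
  [-30, -20, 5],
  [-30, -20, 10],
  [-30, -20, 15],
  [-30, -20, 20],
  [-30, -20, 20],
  [-25, -17, 20],
  [-15, -12, 15],
  [-10, -8, 15],
  [0, 0, 0],
  [0, 0, 0],
], turn=[0, 0, 0, 0, 0, 0, 0, 0, 0, 0])

```text
t: 2.1
eef_pos: [467.9, 91.9, 111.1]
tcp_rot: [-0.001, 0.259, 0.966, -0.0]
wrist_force: [-0.5, 0.1, -0.2]
gripper_width: 0.1
finger_force: 0.0
```

```bash
cat > st.py <<'E'
from h import *
from scipy.spatial.transform import Rotation as Ro
o=manip.get_obs();p=o["eef_pos"];q=o["tcp_rot"];M=Ro.from_quat([*q[1:],q[0]]).as_matrix()
e=np.array([.8663,-.4995]);n=np.array([.4995,.8663]);d=p[:2]-[538.5,49.0]
print("t",o["t"],"jig x,y",d@e,d@n,"z",p[2],"xang",np.arctan2(M[1,0],M[0,0]),"tilt",M[:,2],"F",o["wrist_force"],"along",o["wrist_force"][:2]@e,o["gripper_width"],"q",o["joints"])
E
python3 st.py
```

```text
t 2.1 jig x,y -82.54433734809162 1.8767286577508464 z 111.10445838943176 xang 2.617972048880169 tilt [-1.48976795e-03 -3.22812922e-05 -9.99998890e-01] F [-0.53386821  0.06044342 -0.18915749] along -0.4926815188095129 0.07935448157623448 q [ 1.02413338e-01  1.85862104e-01  2.06513951e+00  1.54415409e-04
  8.92076309e-01 -9.44859907e-01]
```

Call:
carry_out([
  [-4, -2, 12],
  [0, 0, 18],
  [0, 0, 18],
  [0, 0, 12],
  [0, 0, 4],
  [0, 0, 0],
], turn=[0, 0, 0, 0, 0, 0])

```text
t: 2.7
eef_pos: [470.8, 88.9, 46.9]
tcp_rot: [-0.0, 0.258, 0.966, -0.0]
wrist_force: [0.3, 0.0, -0.5]
gripper_width: -0.1
finger_force: 0.0
```

```bash
python3 st.py
python3 - <<'E'
from h import *
p,d=manip.snapshot("scene"); cv2.imwrite("pics/s1.png",cv2.resize(p[190:285,270:415,::-1],None,fx=5.5,fy=5.5,interpolation=cv2.INTER_CUBIC))
E
```

```text
t 2.7 jig x,y -78.53506490667249 0.7540588297833559 z 46.85575429005778 xang 2.6187042035809647 tilt [-9.41812717e-04 -1.21036781e-04 -9.99999549e-01] F [ 0.25135093  0.00204786 -0.48850314] along 0.2167224016904759 -0.14852861024315564 q [ 9.56890807e-02  3.05558934e-01  2.08496471e+00 -4.46475244e-05
  7.52018082e-01 -9.52186392e-01]
```

View pics/s1.png

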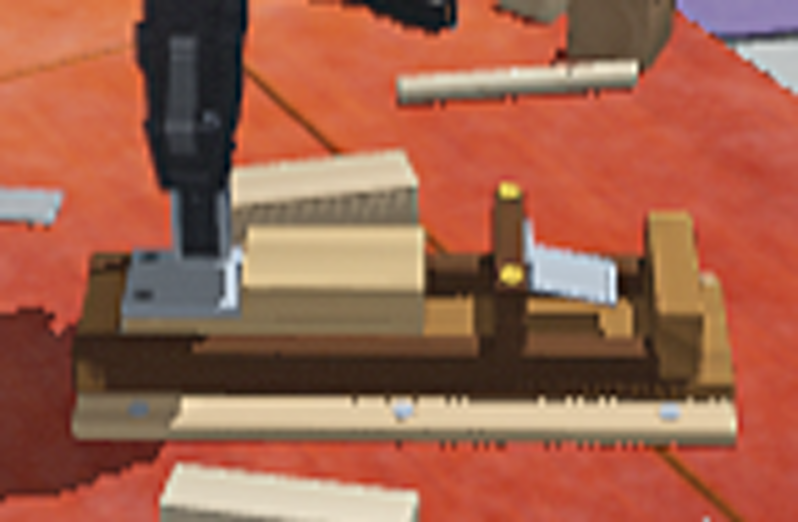

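The fingertips (205,255) are above the steel cheek, just behind the shoulder at (240,270), and centred. Next I press down slowly.

Call:
carry_out([
  [0, 0, 4],
  [0, 0, 3],
  [0, 0, 3],
  [0, 0, 3],
  [0, 0, 3],
  [0, 0, 1],
  [0, 0, 0],
], turn=[0, 0, 0, 0, 0, 0, 0])

```text
t: 3.45
eef_pos: [472.0, 88.7, 31.5]
tcp_rot: [0.0, 0.259, 0.966, 0.0]
wrist_force: [-3.0, 0.6, 12.1]
gripper_width: 0.2
finger_force: 5.7
```

```bash
python3 st.py
```

```text
t 3.45 jig x,y -77.44596398771941 1.22771997876445 z 31.481983926087697 xang 2.6177641100374003 tilt [ 7.19137653e-04  1.25727671e-04 -9.99999734e-01] F [-2.95856661  0.640712   12.07228712] along -2.883041894308237 0.20371860293171623 q [ 9.51172229e-02  3.36588503e-01  2.08664395e+00  8.64656754e-05
  7.17632371e-01 -9.51915811e-01]
```

Fully pressed: z is 31.5 with 12 N. I'll press slightly harder and push forward.

Call:
carry_out([
  [0, 0, 1],
  [0, 0, 0],
  [-2, 0, 0],
  [-2, 0, 0],
  [-3, 0, 0],
  [-3, 0, 0],
  [-3, 0, 0],
  [-3, 0, 0],
  [-3, 0, 0],
  [-3, 0, 0],
], turn=[0, 0, 0, 0, 0, 0, 0, 0, 0, 0])

```text
t: 4.45
eef_pos: [492.1, 78.2, 31.4]
tcp_rot: [0.001, 0.259, 0.966, 0.001]
wrist_force: [-2.8, 1.7, 15.5]
gripper_width: 0.1
finger_force: 7.4
```

```bash
python3 st.py;  python3 - <<'E'
from h import *
p,d=manip.snapshot("scene"); cv2.imwrite("pics/s2.png",cv2.resize(p[190:285,270:415,::-1],None,fx=5.5,fy=5.5,interpolation=cv2.INTER_CUBIC))
E
```

```text
t 4.45 jig x,y -54.78001969199379 2.0956820171627033 z 31.386711270079914 xang 2.6172743547124404 tilt [ 0.00260698  0.00103939 -0.99999606] F [-2.76236382  1.66579035 15.46933331] along -3.2250980574746126 0.1415507450477395 q [ 6.95924460e-02  3.62855491e-01  2.04719897e+00  1.28463119e-03
  7.28865652e-01 -9.77844598e-01]
```

View pics/s2.png

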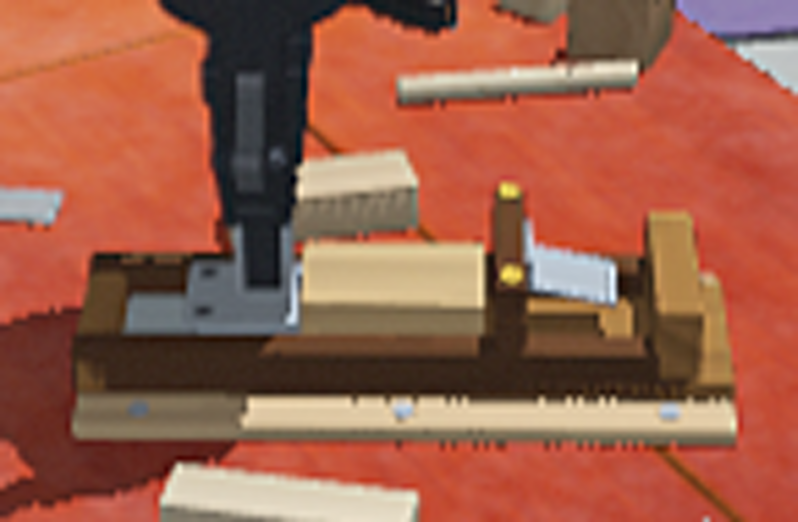

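The rail (nose at 485,285) is down on the plate and moves with the fingers. The nose is level with the bridge and clear below it. I'll continue.

Call:
carry_out([
  [-3, -0.1, 0],
  [-3, -0.1, 0],
  [-3, -0.1, 0],
  [-3, -0.1, 0],
  [-3, -0.1, 0],
  [-3, -0.1, 0],
  [-3, -0.1, 0],
  [-3, -0.1, 0],
  [-3, 0, 0],
  [-3, 0, 0],
], turn=[0, 0, 0, 0, 0, 0, 0, 0, 0, 0])

```text
t: 5.5
eef_pos: [516.4, 62.8, 31.3]
tcp_rot: [-0.0, 0.259, 0.966, 0.001]
wrist_force: [-6.0, 2.8, 16.5]
gripper_width: -0.6
finger_force: 8.6
```

```bash
python3 st.py
```

```text
t 5.5 jig x,y -26.04954678993576 0.917953272942448 z 31.276251216176124 xang 2.6167906652432604 tilt [-3.48284325e-04  1.60221507e-03 -9.99998656e-01] F [-5.97163152  2.83956382 16.54717175] along -6.591586511120664 -0.5716226575493704 q [ 0.03632504  0.3971742   1.99453168  0.00236709  0.75017803 -1.01140055]
```

Call:
carry_out([
  [-3, 0, 0],
  [-3, 0, 0],
  [-3, 0, 0],
  [-3, 0, 0],
  [-3, 0, 0],
  [-3, 0, 0],
  [-3, 0, 0],
  [-3, 0, 0],
  [-3, 0, 0],
  [-2, 0, 0],
], turn=[0, 0, 0, 0, 0, 0, 0, 0, 0, 0])

```text
t: 6.5
eef_pos: [541.4, 48.2, 31.2]
tcp_rot: [-0.0, 0.259, 0.966, 0.001]
wrist_force: [-3.5, 2.5, 14.8]
gripper_width: 0.1
finger_force: 8.7
```

```bash
python3 st.py;  python3 - <<'E'
from h import *
p,d=manip.snapshot("scene"); cv2.imwrite("pics/s3.png",cv2.resize(p[190:285,270:415,::-1],None,fx=5.5,fy=5.5,interpolation=cv2.INTER_CUBIC))
E
```

```text
t 6.5 jig x,y 2.9353257146779015 0.7692653569372719 z 31.15424211951523 xang 2.6172722123017027 tilt [-1.12611934e-04  1.24582319e-03 -9.99999218e-01] F [-3.47391319  2.47093684 14.77301731] along -4.243683948708525 0.14815937890751474 q [ 7.94779424e-03  4.32014895e-01  1.93993526e+00  1.79132749e-03
  7.69746008e-01 -1.03981412e+00]
```

View pics/s3.png

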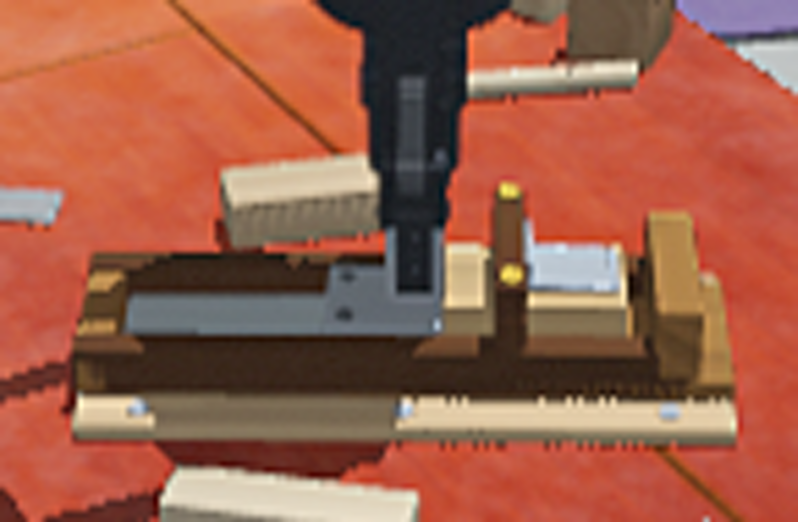

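The rail is under the leaf, with its nose at (628,285) and the stop face at about (652,270). About 10 mm remains, and I'll push it home.

Call:
carry_out([
  [-3, 0, 0],
  [-3, 0, 0],
  [-2, 0, 0],
  [-2, 0, 0],
  [-1, 0, 0],
  [-1, 0, 0],
  [0, 0, 0],
], turn=[0, 0, 0, 0, 0, 0, 0])

```text
t: 7.25
eef_pos: [549.3, 43.5, 31.0]
tcp_rot: [-0.003, 0.26, 0.966, 0.001]
wrist_force: [-9.2, 6.7, 19.6]
gripper_width: -0.1
finger_force: 12.2
```

```bash
python3 st.py;  python3 - <<'E'
from h import *
p,d=manip.snapshot("scene"); cv2.imwrite("pics/s4.png",cv2.resize(p[190:285,270:415,::-1],None,fx=5.5,fy=5.5,interpolation=cv2.INTER_CUBIC))
E
```

```text
t 7.25 jig x,y 12.096752042511497 0.6091430239827541 z 31.007297214166915 xang 2.616276140685173 tilt [-0.00577262  0.00331714 -0.99997784] F [-9.16330081  6.69749181 19.64020951] along -11.28356465659991 -0.10125780052018576 q [-0.00193674  0.44587785  1.9182146   0.00468525  0.78328479 -1.05074617]
```

View pics/s4.png

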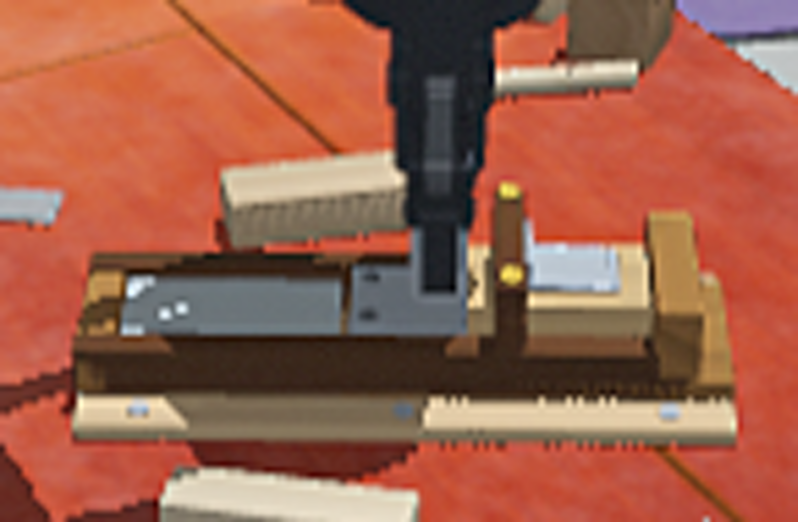

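The nose is at the stop (650,280) and the plate has popped up, with a visible gap at (345,305). I'll lift straight off.

Call:
carry_out([
  [1, 0, -1],
  [0, 0, -3],
  [0, 0, -6],
  [0, 0, -12],
  [0, 0, -20],
  [0, 0, -25],
  [0, 0, -25],
  [0, 0, -15],
  [0, 0, 0],
  [0, 0, 0],
], turn=[0, 0, 0, 0, 0, 0, 0, 0, 0, 0])

```text
t: 8.3
eef_pos: [550.6, 41.8, 136.4]
tcp_rot: [0.0, 0.259, 0.966, 0.0]
wrist_force: [-0.4, -0.1, -0.1]
gripper_width: -0.1
finger_force: 0.0
```

```bash
python3 st.py;  python3 - <<'E'
from h import *
p,d=manip.snapshot("scene"); cv2.imwrite("pics/s5.png",cv2.resize(p[190:285,270:415,::-1],None,fx=5.5,fy=5.5,interpolation=cv2.INTER_CUBIC))
E
```

```text
t 8.3 jig x,y 14.143383738717299 -0.20904919546582293 z 136.36633869595826 xang 2.6176220491509303 tilt [ 7.71791665e-04 -1.31180994e-04 -9.99999694e-01] F [-0.42004489 -0.08482231 -0.14622632] along -0.3215161429016529 -0.13891095011693563 q [-3.09677093e-03  2.80723666e-01  1.88112141e+00 -1.55182842e-04
  9.78975386e-01 -1.04983607e+00]
```

View pics/s5.png

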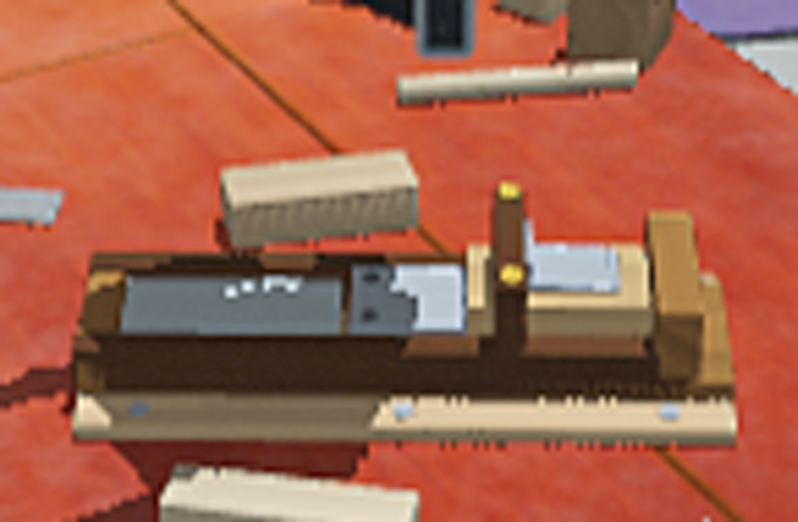

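The rail is still home against the stop (650,285), the leaf is bearing on it, the plate is up behind it (front edge at 342,305), and the fingers are clear. I'm handing it in.

```bash
python3 -c "
from cell import manip
print(manip.close_job())"
```

```text
the job is handed in; nothing more can be done
None
```

The rail is home against the end stop with the leaf spring bearing on it and the sprung plate up behind it; the fingers are clear and the job was handed in at about 8.4 s, though no verdict came back.

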